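Load the tile drying cabinet

ROBOT

A 6-joint arm with a two-finger parallel gripper is mounted at the origin on the work surface. World frame = base frame: x ahead of the robot, y to its left, z up, the work surface at z = 0. Lengths are in m, angles in rad, forces in N, time in s.
With the tool pointing down it reaches from about 0.275 to 1 m from the base axis. Payload 8.4 kg.
Tool frame: the origin (TCP) lies on the centre line of the jaws, within the pads' length; the fingertips stand 17 mm ahead of it and the grasp point (between the pads) lies 2 mm behind it (bot.tcp_to_tips is the z of the fingertips in the tool frame, in m); z points along the fingers, y is the line along which they close (so a half turn about z gives the same grasp; the last joint's range is limited). The gripper opens to 85 mm and grips with 20 to 120 N. Pads are 22 mm wide; open, the fingers measure 114 mm over their backs; the gripper's body (76 mm by 85 mm) begins 54 mm behind the grasp point. The pads swing forward as they close: fully open they stand 13 mm farther back than shut.
Start: joints at [-1.219, 0.353, 1.633, -0, 1.155, -0.002], TCP at [0.217, -0.586, 0.22] pointing down, gripper open.
Joint ranges: [-2.63, 2.63], [-0.92, 2.1], [0.06, 2.66], [-1.3, 4.44], [0, 2.69], [-3.02, 3.02]. Speed limits (rad/s): [2.22, 2.22, 2.79, 3.14, 3.14, 3.14].

INTERFACE

Orientations are given as a unit quaternion [x, y, z, w].
In Python, from workcell import bot, hand, kinematics, get_obs, vision, hand_in gives the robot as it stands. The module is installed in compiled form; this text tells all that it offers. Calls block until the motion is done:
- bot.reach(position, orientation): joint-space move of the TCP to a pose.
- bot.servo_line(position, ori=None, velocity=0.15): straight line of the TCP; ori=None keeps the orientation; velocity is the mean speed in m/s.
- bot.goto_joints(angles): joint-space move.
- hand.move_gripper(opening, strength=None): finger opening in m; strength is the grip in N (None keeps the last); returns when the fingers have stopped.
- bot.dwell(seconds).
- kinematics.solve_ik(position, orientation): joint angles nearest the present ones, or None.
- get_obs(): the state.
- vision.read_camera(name): name is "scene" or "top" or "wrist"; returns a dict with "frame" (400x640x3 uint8, red, green, blue), "intrinsics" (3x3 intrinsics, pixels), "view" (4x4, takes a point from world to camera coordinates). Camera axes: x right, y down, z forward; pixel columns grow to the right and rows downward; lengths in m; the calibration is good to about 2 mm. A picture is of the moment at which its call begins. There is no depth.
A pose or a line that the arm cannot do raises bot.IKError and nothing moves.
- hand_in(): hands the job in; it is judged then, once.
The state is a dict: "time_s": time; "joint_pos": joint angles; "joint_vel": joint speeds; "joint_efforts": joint torques, N m; "position": TCP position; "orientation": TCP orientation; "wrist_force": force on the tool from outside, world axes, zero at the start; "ft_torque": the same for the moment, N m; "gripper_width": finger opening in m; "grip_force": force on a finger pad.
Only numpy, scipy, OpenCV 4.12 (cv2) and the standard library are available. Lean on these libraries where they do the work, as an engineer would, in place of code of your own. Each camera call takes 0.05 s, during which the arm holds its last target. There are 200 camera calls.

TASK

Load the drying cabinet with the clay tiles: turn the vent damper on top fully shut, pull the drawer all the way out and lay every tile from the bench flat on the drawer's floor, none on top of another; then push the drawer fully home and turn the damper fully open again so the tiles can dry. Keep the damper shut whenever the drawer is not home, and leave the brush pot, the glaze tub and the white bottle where they stand.

Things in the scene. Friction and masses are not known exactly. Their poses are not given: they have to be found in the camera images.
- drawer (a joint): The cabinet's single drawer, m: 0 fully home, 0.15 all the way out (stop). Slides along the cabinet's -x, with about 2 N of friction, and stays where it is left.
- damper (a joint): The vent damper's lever, rad: 0 shut (lever lies across the pipe, towards the cabinet's +y), 1.571 open (lever in line with the pipe, towards the cabinet's front, -x). Stops at both ends; about 0.15 N m of friction, stays where it is left; starts more or less open. Seen from above, going from open to shut turns it clockwise.
- cabinet: Low grey drying cabinet, fixed, 240 deep (x) x 420 wide (y) x 110 mm high, white drawer front, a 52 mm aluminium vent pipe lying along x on top (axis 60 mm to the +y side, pipe top 166 mm above the bench). Origin at the centre of its underside on the bench; the front faces -x; the drawer front's outer face is at x = -132 mm when home.
- drawer_handle (a point): Middle of the drawer's handle: a horizontal steel bar of 10 mm diameter, 120 mm long along the cabinet's y, 36 mm in front of the drawer front, 80 mm above the bench (30 mm below the cabinet's top). Moves with the drawer; axes as the cabinet's.
- drawer_floor (a point): Point on the drawer's inner floor (30 mm above the bench), midway across, 75 mm behind the front panel's inner face; moves with the drawer, axes as the cabinet's. Floor: 75 mm to -x, 141 mm to +x (only 75 mm of it clear of the cabinet when fully out), 190 mm to either side. Side walls 4 mm thick, 40 mm above the floor; front panel 12 mm thick, 68 mm above the floor.
- damper_hinge (a point): The damper lever's vertical pivot axis, at mid-height of the lever (200 mm above the bench), on the pipe, 60 mm to the +y side and 60 mm to the front of the cabinet's middle. The lever is a level bar 14 mm wide and 22 mm high reaching 110 mm from the axis, with a black rubber sleeve on its outer half.
- damper_grip (a point): Point on the lever to grip, 85 mm from the pivot, at mid-height of the bar; moves with the lever. The bar's underside is 23 mm above the pipe.
- tile1: Rectangular terracotta clay tile, 70 x 48 x 18 mm, about 0.14 kg, a thin white cross on each face; lies flat on the bench at the start. Origin at its centre (9 mm above what it lies on); x along the 70 mm side, y along the 48 mm side, z through the thickness. May be absent.
- tile2: Rectangular terracotta clay tile, 70 x 48 x 18 mm, about 0.14 kg, a thin white cross on each face; lies flat on the bench at the start. Origin at its centre (9 mm above what it lies on); x along the 70 mm side, y along the 48 mm side, z through the thickness. May be absent.
- tile3: Rectangular terracotta clay tile, 70 x 48 x 18 mm, about 0.14 kg, a thin white cross on each face; lies flat on the bench at the start. Origin at its centre (9 mm above what it lies on); x along the 70 mm side, y along the 48 mm side, z through the thickness. May be absent.
- round1: Round terracotta clay tile, 62 mm diameter, 18 mm thick, about 0.14 kg, a ring of six white dots on each face; lies flat on the bench at the start. Origin at its centre (9 mm above what it lies on), z through the thickness. May be absent.
- round2: Round terracotta clay tile, 62 mm diameter, 18 mm thick, about 0.14 kg, a ring of six white dots on each face; lies flat on the bench at the start. Origin at its centre (9 mm above what it lies on), z through the thickness. May be absent.
- brush_pot: White ceramic pot, 80 mm diameter, 90 mm high, with brushes reaching 220 mm; bystander. Origin at the centre of its underside.
- glaze_tub: Squat closed glaze tub, 100 mm diameter, 70 mm high; bystander. Origin at the centre of its underside.
- slip_bottle: White plastic bottle, 60 mm diameter, 150 mm high; bystander. Origin at the centre of its underside.
Things that resemble listed ones, but are neither listed nor needed, are in the scene too. What is shaped like the round2 but pink or yellow is not meant.

How it is judged:
On the way, in this order (a step that is already met when the one before it is completed fails the run):
1. the damper is shut (within 0.12 rad of its stop), the drawer still home (value of joint damper below 0.12 rad and value of joint drawer below 0.02 m), for 0.2 s.
2. the drawer is pulled out, at least 120 mm (value of joint drawer above 0.12 m), for 0.2 s.
3. every tile lies flat on the floor of the open drawer (x of tile1 in the frame of drawer_floor between -0.075 and 0.145 m and y of tile1 in the frame of drawer_floor between -0.188 and 0.188 m and z of tile1 in the frame of drawer_floor between -0.003 and 0.014 m and x of tile2 in the frame of drawer_floor between -0.075 and 0.145 m and y of tile2 in the frame of drawer_floor between -0.188 and 0.188 m and z of tile2 in the frame of drawer_floor between -0.003 and 0.014 m and x of tile3 in the frame of drawer_floor between -0.075 and 0.145 m and y of tile3 in the frame of drawer_floor between -0.188 and 0.188 m and z of tile3 in the frame of drawer_floor between -0.003 and 0.014 m and x of round1 in the frame of drawer_floor between -0.075 and 0.145 m and y of round1 in the frame of drawer_floor between -0.188 and 0.188 m and z of round1 in the frame of drawer_floor between -0.003 and 0.014 m and x of round2 in the frame of drawer_floor between -0.075 and 0.145 m and y of round2 in the frame of drawer_floor between -0.188 and 0.188 m and z of round2 in the frame of drawer_floor between -0.003 and 0.014 m and value of joint drawer above 0.06 m), for 0.2 s.
4. the drawer is home (within 8 mm) with the tiles in it (x of tile1 in the frame of drawer_floor between -0.075 and 0.145 m and y of tile1 in the frame of drawer_floor between -0.188 and 0.188 m and z of tile1 in the frame of drawer_floor between -0.003 and 0.014 m and x of tile2 in the frame of drawer_floor between -0.075 and 0.145 m and y of tile2 in the frame of drawer_floor between -0.188 and 0.188 m and z of tile2 in the frame of drawer_floor between -0.003 and 0.014 m and x of tile3 in the frame of drawer_floor between -0.075 and 0.145 m and y of tile3 in the frame of drawer_floor between -0.188 and 0.188 m and z of tile3 in the frame of drawer_floor between -0.003 and 0.014 m and x of round1 in the frame of drawer_floor between -0.075 and 0.145 m and y of round1 in the frame of drawer_floor between -0.188 and 0.188 m and z of round1 in the frame of drawer_floor between -0.003 and 0.014 m and x of round2 in the frame of drawer_floor between -0.075 and 0.145 m and y of round2 in the frame of drawer_floor between -0.188 and 0.188 m and z of round2 in the frame of drawer_floor between -0.003 and 0.014 m and value of joint drawer below 0.008 m), for 0.2 s.
5. the damper is open again (within 0.12 rad of its stop) (value of joint damper above 1.45 rad), for 0.2 s.
At the end, for the whole second after the job is handed in: Every tile present lies flat on the drawer's floor (its centre less than 14 mm above it), at rest; the drawer is home within 8 mm; the damper is open within 0.12 rad of its stop (all of step 4 and value of joint damper above 1.45 rad and linear speed of each of tile1, tile2, tile3, round1, round2 below 0.02 m/s); the robot touches nothing.
It fails at once if the drawer is more than 20 mm out while the damper is more than 0.3 rad from shut (value of joint drawer above 0.02 m and value of joint damper above 0.3 rad).
It fails at once if a bystander (brush pot, glaze tub, bottle) is moved more than 30 mm (distance of any of brush_pot, glaze_tub, slip_bottle from where it was at the start of the episode above 0.03 m).
It fails at once if a bystander is tipped over (angle between any of brush_pot, glaze_tub, slip_bottle's own z axis and vertical above 0.5 rad).
Of tile1, tile2, tile3, round1, round2 only 3 to 4 are there at a start; the rules pass over those that are not, and their reading is None.
At some moment in a run one of tile1, tile2, tile3, round1, round2 may be knocked a few centimetres aside while the robot is not near it.
Once in a run the grip may slacken for a moment while it holds something.
It also fails if it takes over 208 s, if anything falls off the work surface, if the arm or the gripper's body presses on something with over 40 N, if the wrist force passes 120 N, or if a joint passes its speed limit or range.

## Working session

There is one attempt and no reset: what is moved stays moved. The work goes in short steps, each a Python script; the robot and the scene stay as the last script left them, time stands still between calls to the robot, and variables do not carry over. Pictures are saved under pics/ and viewed, at most 14 in all, crops included, and the job is handed in when it is done.

```bash
mkdir -p pics; ls; python3 - <<'E'
from workcell import *
import cv2, numpy as np
for n in ["scene","top"]:
    d=vision.read_camera(n); cv2.imwrite(f"pics/{n}0.png",d["frame"][:,:,::-1])
    print(n,d["intrinsics"].tolist(),np.round(d["view"],4).tolist())
    np.savez(f"{n}0.npz",**d)
o=get_obs(); print({k:np.round(v,3).tolist() for k,v in o.items()}, bot.tcp_to_tips)
E
```

```text
pics
scene [[452.1132229450362, 0.0, 322.32851026281276], [0.0, 452.1132229450362, 191.59852807399787], [0.0, 0.0, 1.0]] [[0.5573, 0.8303, -0.0098, -0.316], [0.685, -0.4664, -0.5596, -0.2963], [-0.4692, 0.3052, -0.8287, 1.9556], [0.0, 0.0, 0.0, 1.0]]
top [[403.69015216569994, 0.0, 312.85961844706327], [0.0, 403.69015216569994, 192.5175949330492], [0.0, 0.0, 1.0]] [[0.0176, -0.9998, 0.0079, 0.0036], [-0.9963, -0.0182, -0.0843, 0.5525], [0.0844, -0.0064, -0.9964, 1.2358], [0.0, 0.0, 0.0, 1.0]]
{'time_s': 0.1, 'joint_pos': [-1.219, 0.354, 1.634, 0.0, 1.155, -0.002], 'joint_vel': [0.001, 0.0, 0.0, -0.001, 0.001, 0.001], 'joint_efforts': [0.0, -60.635, -34.282, 0.0, 0.004, 0.0], 'position': [0.216, -0.586, 0.219], 'orientation': [0.984, 0.176, -0.0, -0.001], 'wrist_force': [0.108, -0.537, 0.663], 'ft_torque': [-0.029, -0.02, 0.051], 'grip_force': 0.0, 'gripper_width': 0.086} 0.017
```

View pics/scene0.png

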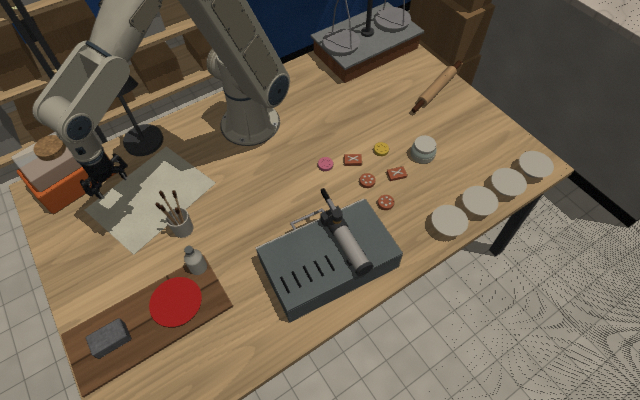

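View pics/top0.png

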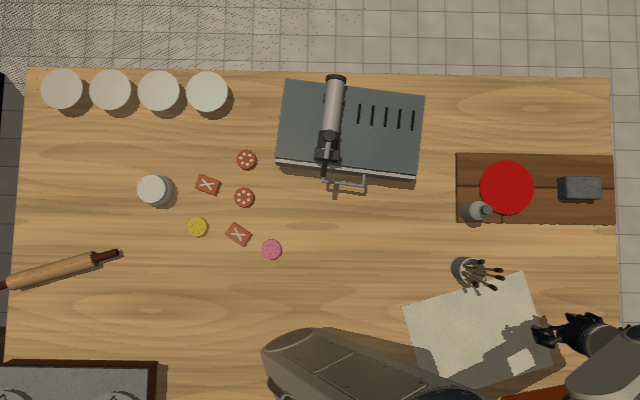

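The scene view shows the arm at upper left, the pot at (180,222), the bottle at (195,262), the tub at (424,150), and the cabinet around (330,258). In the top view the rectangular tiles are at (207,185) and (238,234), and the round ones at (246,160) and (244,198). The pink (271,250) and yellow (197,227) rounds are decoys. The handle is near (344,182), and the lever runs from (327,150) to (322,180), so it is open.

```bash
cat > h.py <<'E'
from workcell import *
import cv2, numpy as np
from scipy.spatial.transform import Rotation as R
def shot(n,save=None):
    d=vision.read_camera(n)
    if save: cv2.imwrite(f"pics/{save}.png",d["frame"][:,:,::-1])
    return d
def ray(d,uv):
    V=np.array(d["view"]); K=np.array(d["intrinsics"])
    r=V[:3,:3].T@np.linalg.solve(K,[uv[0],uv[1],1.]); return -V[:3,:3].T@V[:3,3], r/np.linalg.norm(r)
def onz(d,uv,z):
    c,r=ray(d,uv); return c+r*(z-c[2])/r[2]
def tri(obs):
    A=np.zeros((3,3)); b=np.zeros(3)
    for d,uv in obs:
        c,r=ray(d,uv); P=np.eye(3)-np.outer(r,r); A+=P; b+=P@c
    return np.linalg.solve(A,b)
def proj(d,p):
    V=np.array(d["view"]); q=np.array(d["intrinsics"])@(V[:3,:3]@np.asarray(p)+V[:3,3]); return q[:2]/q[2]
def down(yaw):  # tool z down, tool y (closing line) at world angle yaw
    y=np.array([np.cos(yaw),np.sin(yaw),0]); z=np.array([0,0,-1.])
    return R.from_matrix(np.c_[np.cross(y,z),y,z]).as_quat()
def tiles(d,amin=60):
    """terracotta blobs: (centre px, area, minAreaRect, white-pattern-filled contour)"""
    hsv=cv2.cvtColor(d["frame"],cv2.COLOR_RGB2HSV)
    m=cv2.inRange(hsv,(0,110,60),(12,215,235))
    m=cv2.morphologyEx(m,cv2.MORPH_CLOSE,np.ones((3,3)))
    cs,_=cv2.findContours(m,cv2.RETR_EXTERNAL,cv2.CHAIN_APPROX_NONE); out=[]
    for c in cs:
        c=cv2.convexHull(c)
        if cv2.contourArea(c)<amin: continue
        M=cv2.moments(c); out.append((np.array([M["m10"],M["m01"]])/M["m00"],cv2.contourArea(c),cv2.minAreaRect(c),c))
    return out
E
python3 - <<'E'
from h import *
S=dict(np.load("scene0.npz"));T=dict(np.load("top0.npz"))
for n,d in (("scene",S),("top",T)):
    for c,a,r,_ in tiles(d):
        i=c.astype(int); print(n,c.round(1),a,np.round(r[1],1),onz(d,c,.018).round(3),cv2.cvtColor(d["frame"],cv2.COLOR_RGB2HSV)[i[1]-3,i[0]+3])
g=cv2.cvtColor(T["frame"],cv2.COLOR_RGB2HSV); print([g[p[1],p[0]].tolist() for p in ((300,100),(400,150),(300,140),(350,173),(246,166))])
for n,p,z in [("BL",(286,80),.11),("BR",(425,96),.11),("FL",(275,160),.11),("FR",(415,178),.11),("hl",(327,181),.08),("hr",(365,186),.08),("lev0",(327,150),.2),("lev1",(322,180),.2),("pot",(467,268),0.09),("tub",(152,190),0.07),("bot",(475,211),.1)]: print(n,onz(T,p,z).round(3))
print(tri([(S,(368,180)),(T,(244,198))]))
E
```

```text
scene [174.6 301.8] 2105.0 [50. 53.] [ 0.575 -0.591  0.018] [  1 199 150]
scene [385.3 201.9] 182.0 [14. 16.] [0.657 0.225 0.018] [  8 140 142]
scene [366.7 180.1] 174.0 [14. 15.] [0.537 0.228 0.018] [  9 135 142]
scene [396.4 173.2] 192.0 [11.6 18.4] [0.576 0.344 0.018] [ 18  42 158]
scene [ 55.1 185. ] 2111.5 [45.1 70.8] [-0.126 -0.787  0.018] [ 10 189 171]
scene [352.4 159.5] 182.5 [11. 17.] [0.424 0.242 0.018] [ 12  86 152]
scene [380.9  61.4] 511.0 [ 6.6 83.5] [0.023 0.7   0.018] [ 12 154  63]
top [104.  254.8] 75.0 [ 3.9 22.1] [0.349 0.653 0.018] [ 14 145  74]
top [238.  233.8] 327.0 [21.9 15.3] [0.42  0.243 0.018] [ 10 160 155]
top [243.6 197. ] 283.0 [18. 19.] [0.535 0.23  0.018] [ 10 147 153]
top [207. 184.] 319.5 [22.2 14.9] [0.574 0.345 0.018] [ 10 168 153]
top [509.7 183.8] 1937.0 [56.1 41.1] [ 0.592 -0.606  0.018] [  1 225 160]
top [245.9 159.2] 282.0 [19.1 18.4] [0.654 0.226 0.018] [ 11 104 137]
[[48, 13, 98], [60, 11, 92], [40, 15, 101], [20, 43, 53], [9, 173, 153]]
BL [0.879 0.1   0.11 ]
BR [ 0.839 -0.314  0.11 ]
FL [0.638 0.126 0.11 ]
FR [ 0.593 -0.283  0.11 ]
hl [ 0.583 -0.028  0.08 ]
hr [ 0.57  -0.141  0.08 ]
lev0 [ 0.653 -0.021  0.2  ]
lev1 [ 0.572 -0.009  0.2  ]
pot [ 0.334 -0.439  0.09 ]
tub [0.547 0.496 0.07 ]
bot [ 0.5   -0.461  0.1  ]
[0.53404615 0.23295233 0.00996255]
```

```bash
python3 - <<'E'
from h import *
p=get_obs()["position"]
bot.servo_line([p[0],p[1],0.45],velocity=.25)
for i,(x,y,z) in enumerate([(.5,-.09,.5),(.58,0.02,.5),(.48,.2,.45),(.52,.27,.45)]):
    bot.reach([x,y,z],down(np.pi/2)); bot.dwell(.2)
    d=shot("wrist",f"w{i}"); np.savez(f"w{i}.npz",**d)
    c,r=ray(d,(320,200)); print(i,c.round(3),r.round(3),get_obs()["joint_pos"][5],get_obs()["time_s"])
    for t in tiles(d,600): print(t[0].round(1),t[1],np.round(t[2],1).tolist() if 0 else np.round(t[2][1],1),onz(d,t[0],.018).round(4))
d=np.hstack([cv2.imread("pics/w0.png"),cv2.imread("pics/w1.png")]); cv2.imwrite("pics/w01.png",cv2.resize(d,None,fx=.625,fy=.625,interpolation=cv2.INTER_AREA))
E
```

```text
0 [ 0.429 -0.091  0.655] [ 0.264 -0.002 -0.964] -1.7517065373347298 3.4833
[475.6 223.3] 644.0 [28. 29.] [0.6532 0.2253 0.018 ]
[541.2 184.1] 811.0 [35.7 25.3] [0.5716 0.3441 0.018 ]
[485.2 164.9] 744.0 [29.1 32.2] [0.5333 0.2284 0.018 ]
[ 57.1 194.5] 4719.5 [98.9 57. ] [ 0.5919 -0.6156  0.018 ]
[501.1 103. ] 988.0 [35.4 28.4] [0.4184 0.242  0.018 ]
1 [0.509 0.018 0.656] [ 0.265 -0.002 -0.964] -1.539067840131296 4.3333
[425.3 185. ] 713.5 [29.1 30.9] [0.6533 0.2254 0.018 ]
[491.3 143.2] 894.0 [36.2 26.6] [0.5719 0.3442 0.018 ]
[432.4 122.6] 831.5 [33. 31.] [0.5335 0.2283 0.018 ]
[446.3  56.1] 1097.5 [38.4 29.5] [0.4186 0.2424 0.018 ]
2 [0.41  0.198 0.606] [ 0.265 -0.002 -0.964] -1.179189217403645 5.4417
[335.1 241.3] 730.0 [30.9 30. ] [0.6532 0.226  0.018 ]
[400.1 200. ] 905.0 [37.6 25.3] [0.5715 0.3451 0.018 ]
[337.4 179.8] 848.5 [32. 33.] [0.5333 0.229  0.018 ]
[346.3 113.8] 1131.0 [40.8 28.3] [0.418  0.2427 0.018 ]
3 [0.449 0.268 0.606] [ 0.265 -0.001 -0.964] -1.094578130872076 6.1083
[298.  221.9] 763.5 [30. 32.] [0.653  0.2261 0.018 ]
[362.7 179.3] 967.5 [38.6 26.1] [0.5715 0.345  0.018 ]
[298.4 158.2] 896.0 [33. 33.] [0.5332 0.2293 0.018 ]
[305.4  90. ] 1184.5 [43.  28.6] [0.4182 0.2432 0.018 ]
```

View pics/w0.png

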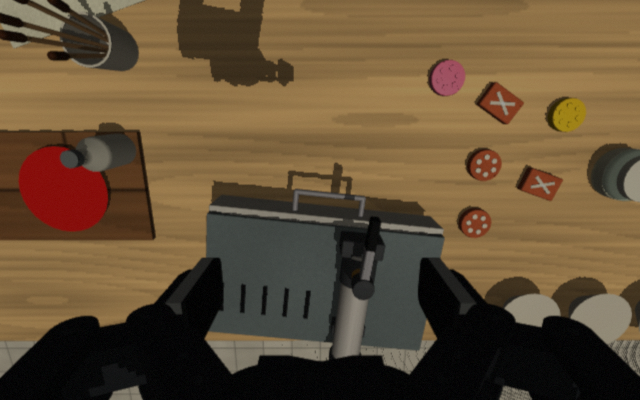

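View pics/w1.png

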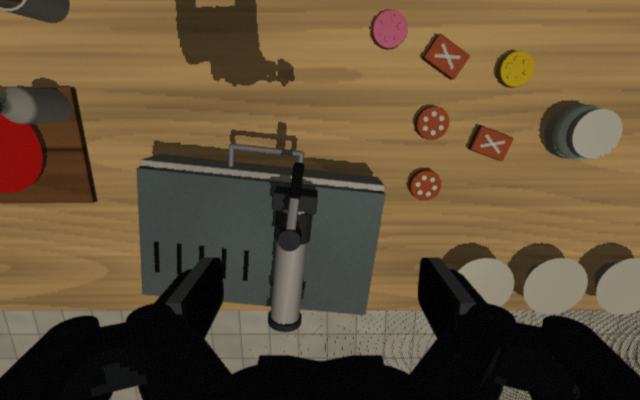

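The wrist views show the cabinet with its handle at (295..364,191..197) in w0 and (230..301,147..154) in w1. The lever's black sleeve reaches (375,222) in w0 and (297,168) in w1. Four terracotta tiles stand apart from the pink and yellow ones. Next I take closer views for the handle and lever, and triangulate the tiles.

```bash
python3 - <<'E'
from h import *
W=[dict(np.load(f"w{i}.npz")) for i in range(4)]
near=[(.6533,.2254),(.5718,.3445),(.5335,.2286),(.418,.2425)]
for n in near:
    obs=[]
    for d in W:
        t=min(tiles(d,600),key=lambda t:np.linalg.norm(onz(d,t[0],.018)[:2]-n)); obs.append((d,t[0]))
    print(tri(obs).round(4))
for i,(x,y,z) in enumerate([(.43,-.1,.36),(.49,0.02,.36)]):
    bot.reach([x,y,z],down(np.pi/2)); bot.dwell(.2)
    d=shot("wrist",f"c{i}"); np.savez(f"c{i}.npz",**d)
    u=proj(d,(.6,-.07,.1)).astype(int); print(u, get_obs()["time_s"])
    for k,p in dict(hl=(.583,-.028,.08),hr=(.57,-.141,.08),FL=(.638,.126,.11),FR=(.593,-.283,.11),lev=(.55,0,.2)).items(): print(k,proj(d,p).round())
E
```

```text
[0.6537 0.226  0.0165]
[0.572  0.3454 0.016 ]
[0.5336 0.2291 0.0163]
[0.4182 0.243  0.016 ]
[341 286] 7.8167
hl [370. 269.]
hr [292. 261.]
FL [480. 314.]
FR [187. 286.]
lev [413. 293.]
[255 247] 8.6667
hl [287. 231.]
hr [206. 222.]
FL [399. 276.]
FR [ 93. 246.]
lev [303. 242.]
```

View pics/c0.png

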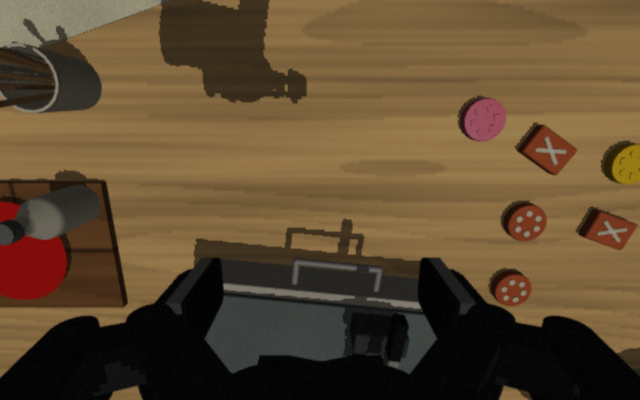

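View pics/c1.png

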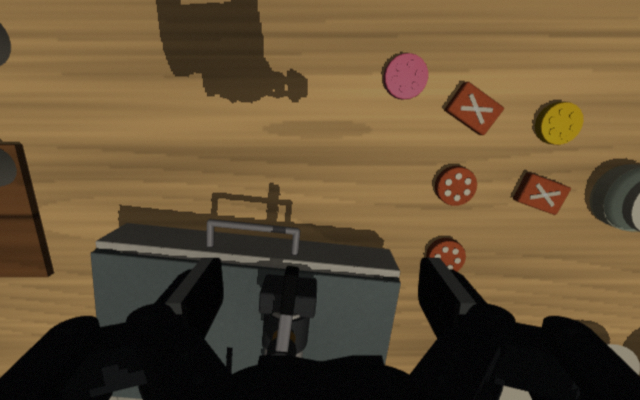

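```bash
python3 - <<'E'
from h import *
D={n:dict(np.load(n+".npz")) for n in("w0","w1","c0","c1")}
pts=dict(hl=dict(w0=(295,191),w1=(230,147),c0=(295,264),c1=(209,224)),
 hr=dict(w0=(364,197),w1=(301,154),c0=(380,271),c1=(297,233)),
 FL=dict(w0=(441,235),w1=(383,190),c1=(399,277)),FR=dict(w0=(208,213),w1=(139,169),c1=(93,252)),
 tip=dict(w0=(375,219),w1=(297,166)))
P={}
for k,o in pts.items():
    P[k]=tri([(D[n],u) for n,u in o.items()]); print(k,P[k].round(4),[np.round(proj(D[n],P[k])-u,1).tolist() for n,u in o.items()])
for a,b in(("hl","hr"),("FL","FR")):
    v=P[a]-P[b]; print(np.linalg.norm(v),np.arctan2(-v[0],v[1]),(P[a]+P[b])/2)
# subpixel bar: bright thin pixels between hl and hr in c1, c0
for n in("c0","c1"):
    d=D[n]; g=cv2.cvtColor(d["frame"],cv2.COLOR_RGB2GRAY).astype(float); a=np.array(pts["hl"][n]);b=np.array(pts["hr"][n]); L=[]
    for u in range(a[0]+8,b[0]-7):
        v0=a[1]+(b[1]-a[1])*(u-a[0])/(b[0]-a[0]); r=np.arange(int(v0)-7,int(v0)+9); w=g[r,u]; w=np.clip(w-np.median(w)-20,0,None)
        if w.sum()>0: L.append((u,(w*r).sum()/w.sum()))
    L=np.array(L); f=np.polyfit(L[:,0],L[:,1],1); X=[onz(d,(u,np.polyval(f,u)),.083) for u in(a[0]+8,b[0]-8)]; v=X[0]-X[1]
    print(n,len(L),X[0].round(4),X[1].round(4),np.arctan2(-v[0],v[1]),np.std(L[:,1]-np.polyval(f,L[:,0])))
E
```

```text
hl [ 0.5704 -0.1359  0.0868] [[0.3, 1.1], [0.1, -0.4], [0.2, -0.9], [-0.8, -0.1]]
hr [ 0.5816 -0.0144  0.0885] [[-0.3, 1.5], [0.3, -0.7], [0.3, -0.0], [-0.3, -1.0]]
FL [0.6452 0.1269 0.099 ] [[0.8, -0.9], [0.1, 0.8], [-1.0, 0.2]]
FR [ 0.6047 -0.2886  0.1036] [[-0.2, 0.5], [-0.4, -0.7], [0.8, 0.1]]
tip [ 0.5832 -0.0132  0.202 ] [[-0.6, 0.9], [0.6, -0.9]]
0.12197382727169284 3.049161477409304 [ 0.57598982 -0.07514058  0.08762979]
0.4174708845908132 -0.09727948369635751 [ 0.62494492 -0.08088324  0.10128682]
c0 58 [ 0.5717 -0.1249  0.083 ] [ 0.5826 -0.0254  0.083 ] 3.032491964970934 0.14488366141796388
c1 60 [ 0.5717 -0.1251  0.083 ] [ 0.5822 -0.0255  0.083 ] 3.0371376994822312 0.13226466932234052
```

The handle, front edge and lever tip agree with the given sizes: handle length 122 mm, front 417 mm, lever tip 108 mm from the hinge. Cabinet yaw is about -0.10 rad and its centre is at (0.744,-0.092). Next: shut the damper.

```bash
cat >> h.py <<'E'
YAW=-0.100; C=np.array([.744,-.0925]); EX=np.array([np.cos(YAW),np.sin(YAW)]); EY=np.array([-EX[1],EX[0]])
def cab(x,y,z): return np.r_[C+x*EX+y*EY,z]
HINGE=cab(-.06,.06,.198)
def lev(v,r=.085,z=.198):
    th=np.pi/2+YAW+v; return np.r_[HINGE[:2]+r*np.array([np.cos(th),np.sin(th)]),z], down(th-np.pi/2)
def F(): o=get_obs(); return np.round(np.r_[o["wrist_force"],o["grip_force"],o["gripper_width"],o["time_s"]],3).tolist()
def turn(v0,v1,over):
    p,q=lev(v0,z=.30); bot.reach(p,q); hand.move_gripper(.05)
    p,q=lev(v0); bot.servo_line(p,q,.15); hand.move_gripper(0,40); print("grip",F())
    n=max(2,int(abs(v1-v0)/.13))
    for v in list(np.linspace(v0,v1,n+1)[1:])+[v1+over]:
        p,q=lev(v); bot.servo_line(p,q,.12); f=get_obs()["wrist_force"]
        if np.linalg.norm(f)>25: print("force",v,np.round(f,1))
    bot.dwell(.3); print("end",F())
    hand.move_gripper(.05); p[2]=.32; bot.servo_line(p,velocity=.2)
E
python3 - <<'E'
from h import *
turn(1.545,0,-.03)
bot.reach([.47,0,.45],down(np.pi/2)); bot.dwell(.1); d=shot("wrist","d0"); np.savez("d0.npz",**d); print(get_obs()["time_s"])
for v in(0,.12): print(proj(d,lev(v,.11,.211)[0]).round(),proj(d,lev(v,.055,.211)[0]).round())
E
```

```text
grip [-0.74, 0.918, 5.734, 39.727, 0.01, 11.033]
end [0.143, 1.557, 5.79, 3.155, -0.0, 14.792]
17.8
[380. 334.] [341. 331.]
[381. 326.] [341. 327.]
```

View pics/d0.png

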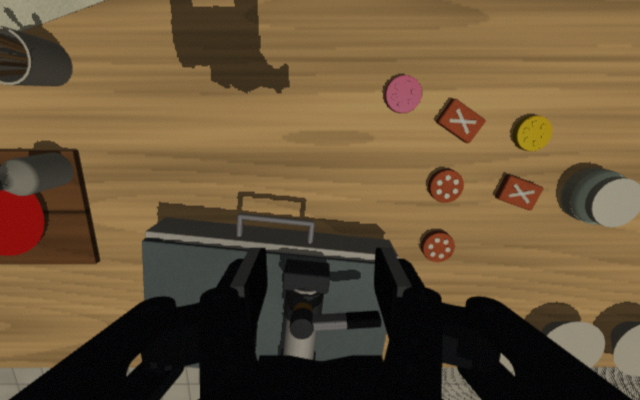

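The lever (sleeve 343..380, row about 321) was turned most of the way, to about 0.2 rad, and then left the grip (width 0). I regrip and finish while watching the width.

```bash
python3 - <<'E'
from h import *
s=open("h.py").read()
s=s.replace("hand.move_gripper(0,40)","hand.move_gripper(0,80)").replace("r=.085","r=.08").replace("        if np.linalg.norm(f)>25: print(\"force\",v,np.round(f,1))","        print(round(v,2),np.round(f,1),round(get_obs()['gripper_width'],4))")
open("h.py","w").write(s)
E
python3 - <<'E'
from h import *
turn(.2,0,-.04)
bot.reach([.47,0,.45],down(np.pi/2)); hand.move_gripper(.05); bot.dwell(.1); d=shot("wrist","d1"); np.savez("d1.npz",**d); print(get_obs()["time_s"])
a=cv2.imread("pics/d1.png")[280:380,270:430]; cv2.imwrite("pics/d1c.png",cv2.resize(a,None,fx=4,fy=4))
E
```

```text
grip [0.057, 0.509, 6.974, 3.053, -0.0, 20.758]
0.1 [ 1.2 -0.4  5.1] -0.0001
0.0 [1.8 0.5 5.2] 0.0001
-0.04 [-2.1  0.8  7.6] 0.0003
end [-2.392, 0.156, 7.995, 3.528, 0.0, 21.808]
25.0417
```

View pics/d1c.png

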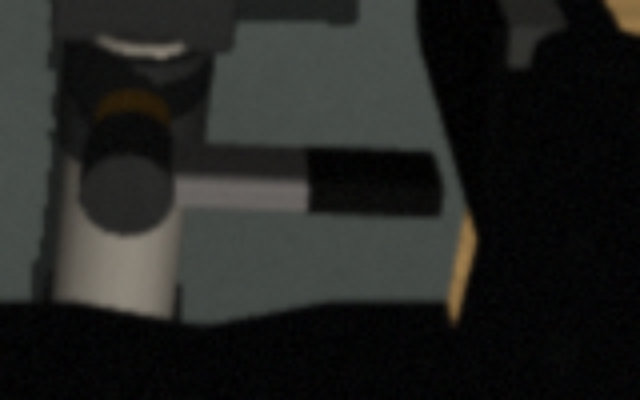

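```bash
python3 - <<'E'
from h import *
print(get_obs()["position"],F())
bot.reach([.55,-.06,.45],down(np.pi/2)); bot.dwell(.1); d=shot("wrist","d2"); np.savez("d2.npz",**d)
bot.reach([.42,0.08,.40],down(np.pi/2)); bot.dwell(.1); d=shot("wrist","d3"); np.savez("d3.npz",**d)
print(get_obs()["position"],F()); I=[]
for n in("d1","d2","d3"):
    e=dict(np.load(n+".npz")); u=proj(e,lev(.05,.085,.205)[0]).astype(int); print(n,u)
    x0,y0=u[0]-50,u[1]-45; print(x0,y0); im=np.array(e["frame"])[max(y0,0):y0+90,x0:x0+90,::-1]; I.append(cv2.resize(im,(264,264*im.shape[0]//im.shape[1])))
h=max(i.shape[0] for i in I); I=[cv2.copyMakeBorder(i,0,h-i.shape[0],0,0,cv2.BORDER_CONSTANT) for i in I]
cv2.imwrite("pics/d123.png",np.clip(np.hstack(I).astype(float)*1.6,0,255))
E
```

```text
[4.70113326e-01 3.68968958e-05 4.49826069e-01] [-0.232, -0.021, 0.166, 0.0, 0.05, 25.042]
[0.42117211 0.07936694 0.40036898] [0.137, -0.441, -0.488, 0.0, 0.05, 26.633]
d1 [362 326]
312 281
d2 [408 276]
358 231
d3 [304 382]
254 337[ WARN:0@1.412] global loadsave.cpp:1063 imwrite_ Unsupported depth image for selected encoder is fallbacked to CV_8U.
```

View pics/d123.png

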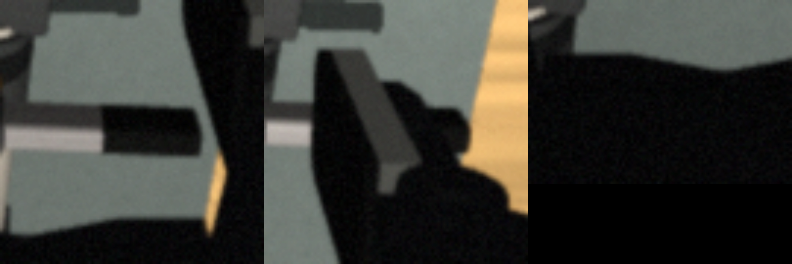

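```bash
python3 - <<'E'
from h import *
D={n:dict(np.load(n+".npz")) for n in("d0","d1","d2","w0","w1")}
print(tri([(D["d1"],(379.5,333.8)),(D["d2"],(426.2,282.1))]))
for n,u in(("d1",(379.5,330)),("d2",(426,278))):
    p=onz(D[n],u,.211); q=p[:2]-HINGE[:2]; print(n,p,np.linalg.norm(q),np.arctan2(q[1],q[0])-(np.pi/2+YAW))
# knob / pivot: disc centres in d1
S=shot("scene","s1"); np.savez("s1.npz",**S)
print([proj(S,lev(0,r,.2)[0]).round() for r in(0,.08,.11)],proj(S,cab(-.168,0,.08)).round())
im=S["frame"][185:285,290:400,::-1]; cv2.imwrite("pics/s1c.png",cv2.resize(im,None,fx=6,fy=6,interpolation=cv2.INTER_CUBIC))
E
```

```text
[0.70087726 0.08150895 0.21054927]
d1 [0.6949816  0.08169038 0.211     ] 0.10860151847708176 0.05678417159655402
d2 [0.69397163 0.07990276 0.211     ] 0.10677600084255393 0.06551095468654844
[array([336., 216.]), array([358., 206.]), array([365., 202.])] [306. 217.]
```

View pics/s1c.png

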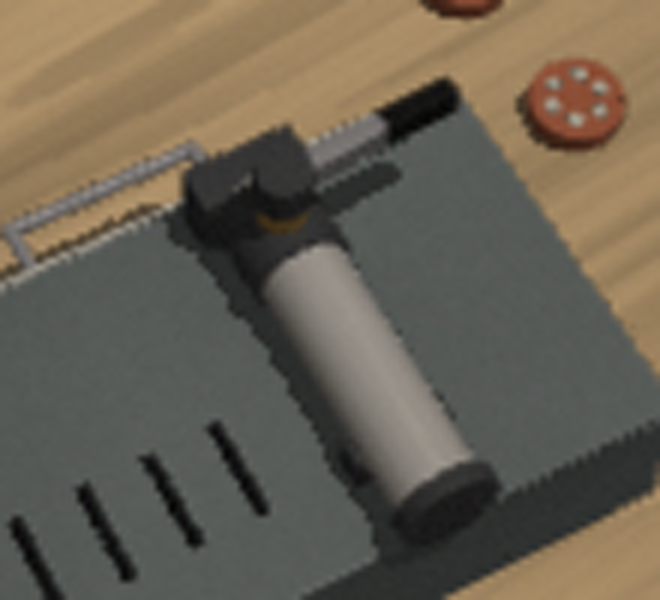

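The lever's top stands at 0.2105 m and its angle is about 0.06 rad, so it counts as shut. I still need to know why the grip closed empty, because the damper must be reopened later. A short probe will show it.

```bash
python3 - <<'E'
from h import *
p,q=lev(.06,z=.30); bot.reach(p,q); hand.move_gripper(.05); print(F())
for z in(.23,.21,.198):
    p,_=lev(.06,z=z); bot.servo_line(p,q,.1); bot.dwell(.1); o=get_obs(); print(z,(o["position"]-p).round(4),F())
d=shot("wrist","g0")
for w in(.03,.02,.014,.008):
    hand.move_gripper(w,40); bot.dwell(.1); print(w,(get_obs()["position"]-p).round(4),F())
d=shot("wrist","g1")
E
```

```text
[-0.507, -0.65, -0.412, 0.0, 0.05, 28.242]
0.23 [0.0006 0.     0.001 ] [0.053, -0.087, -0.163, 0.0, 0.05, 29.192]
0.21 [ 0.0002 -0.      0.0004] [0.194, -0.685, 0.249, 0.0, 0.05, 29.642]
0.198 [0.0001 0.0001 0.0002] [0.359, -0.12, 0.57, 0.0, 0.05, 30.008]
0.03 [0.     0.     0.0001] [-0.05, 0.394, -0.351, 0.0, 0.03, 30.492]
0.02 [ 0. -0.  0.] [0.327, 0.281, -0.089, 0.0, 0.02, 30.85]
0.014 [0.0002 0.     0.    ] [0.887, -0.287, -0.782, 0.865, 0.014, 31.183]
0.008 [ 0.0002 -0.      0.0002] [2.438, 0.532, 1.927, 39.077, 0.011, 31.5]
```

View pics/g1.png

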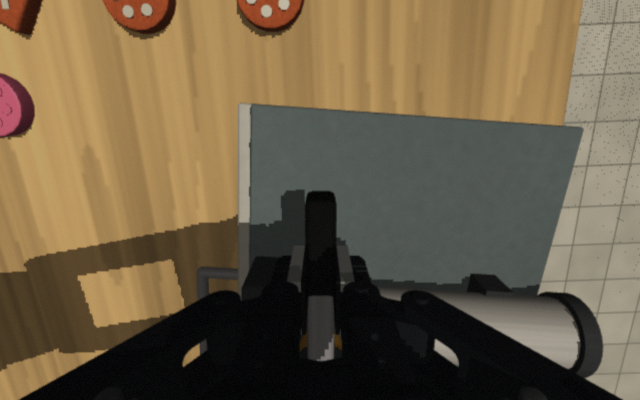

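The pads straddle the lever squarely (bar at column 320). Contact comes at 14 mm with the pads sinking in at high force, so a gentle grip is better. I press it onto its stop this way.

```bash
python3 - <<'E'
s=open("h.py").read()
s=s.replace("hand.move_gripper(0,80)","hand.move_gripper(.009,25)")
open("h.py","w").write(s)
E
python3 - <<'E'
from h import *
hand.move_gripper(.009,25); print(F())
for v in(0,-.03):
    p,q=lev(v); bot.servo_line(p,q,.05); bot.dwell(.2); print(v,F())
hand.move_gripper(.05); p[2]=.32; bot.servo_line(p,velocity=.2)
# handle
P=cab(-.168,0,.20); q=down(YAW); print(kinematics.solve_ik(P,q))
bot.reach(P,q); hand.move_gripper(.03); P[2]=.079; bot.servo_line(P,q,.15); hand.move_gripper(.005,30); bot.dwell(.1); print("handle",F())
for k in(.05,.10,.145,.152):
    A=P.copy(); A[:2]-=k*EX; bot.servo_line(A,q,.12); print(k,F(),(get_obs()["position"]-A).round(4))
bot.dwell(.3); print(F())
hand.move_gripper(.03); A[2]=.25; bot.servo_line(A,q,.2)
bot.reach([.40,.05,.45],down(np.pi/2)); bot.dwell(.1); d=shot("wrist","o0"); np.savez("o0.npz",**d); d=shot("top","t1"); np.savez("t1.npz",**d); print(get_obs()["time_s"])
E
```

```text
[1.534, 0.344, 1.075, 39.252, 0.011, 31.767]
0 [2.218, -0.133, 3.328, 39.559, 0.011, 32.217]
-0.03 [-4.208, 1.488, 5.85, 40.707, 0.011, 32.667]
[-1.33112673e-01  3.06023316e-01  1.74759261e+00 -4.44089210e-16
  1.08797673e+00 -3.31126734e-02]
handle [0.322, 1.116, -0.297, 0.0, 0.005, 36.508]
0.05 [0.461, -1.182, 0.653, 0.0, 0.005, 37.075] [ 0.0008 -0.0001  0.0004]
0.1 [0.034, 0.739, 0.276, 0.0, 0.005, 37.642] [ 0.0012 -0.0002  0.0004]
0.145 [0.386, -0.544, 0.103, 0.0, 0.005, 38.167] [ 0.0012 -0.0001  0.0003]
0.152 [0.199, -0.0, 0.522, 0.0, 0.005, 38.417] [ 0. -0. -0.]
[0.725, -0.742, 0.787, 0.0, 0.005, 38.717]
41.5583
```

View pics/o0.png

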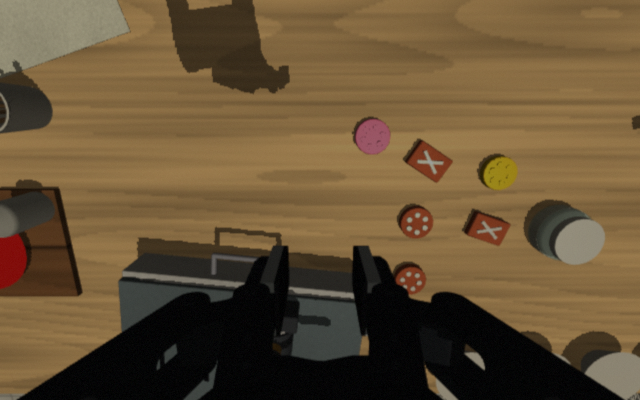

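The drawer did not move (its front edge is still at row 280). The fingers closed above or beside the bar. I check where the fingertips really stand by projecting them into the wrist picture.

```bash
python3 - <<'E'
from h import *
d=dict(np.load("o0.npz")); o=get_obs(); Rm=R.from_quat(o["orientation"]).as_matrix(); p=o["position"]; print(p,o["orientation"].round(3),o["gripper_width"])
for z in(-.02,0,.017): print(z,[proj(d,p+Rm@np.array([x,s*.015,z])).round().tolist() for s in(-1,1) for x in(-.011,.011)])
print("handle ends expected",proj(d,cab(-.168,-.06,.08)),proj(d,cab(-.168,.06,.08)),"if out",proj(d,cab(-.318,-.06,.08)))
g=cv2.imread("pics/o0.png"); a=g[225:305,190:400]; cv2.imwrite("pics/o0c.png",np.clip(cv2.resize(a,None,fx=3.8,fy=3.8,interpolation=cv2.INTER_CUBIC).astype(float)*2,0,255).astype(np.uint8))
E
```

```text
[0.39996338 0.04975291 0.44931893] [ 0.001  1.    -0.    -0.001] 0.03034513226769269
-0.02 [[290.0, 294.0], [288.0, 250.0], [355.0, 294.0], [356.0, 250.0]]
0 [[293.0, 273.0], [292.0, 234.0], [351.0, 273.0], [352.0, 234.0]]
0.017 [[295.0, 259.0], [295.0, 222.0], [348.0, 259.0], [349.0, 223.0]]
handle ends expected [213.86142433 255.27446038] [283.17420462 261.55548968] if out [214.85415139 169.7492071 ]
```

View pics/o0c.png

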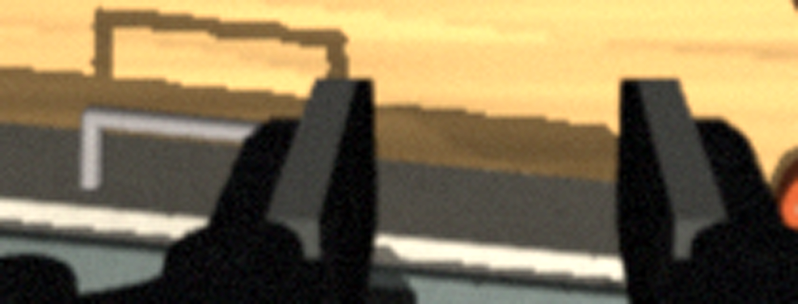

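The handle bar is at crop row 120, which confirms the drawer is home. The fingertips appear at about (288,246) and (353,246), not at the expected row 222, so the tips stand about 3 cm farther back than the text says. I'll settle it by touching the bare bench with the fingers shut and then open.

```bash
python3 - <<'E'
from h import *
q=down(np.pi/2)
hand.move_gripper(0,20); bot.servo_line([.40,.05,.06],q,.25); z0=.024
for w in(0,.05):
    hand.move_gripper(w,20); bot.dwell(.1); b=get_obs()["wrist_force"][2]; z=z0
    while z>-.03:
        z-=.002; bot.servo_line([.40,.05,z],velocity=.05); f=get_obs()["wrist_force"][2]-b
        if f>4: break
    print("width",w,"contact cmd z",round(z,4),get_obs()["position"].round(4),round(f,1)); 
    bot.servo_line([.40,.05,.06],velocity=.1); z0=z+.016
print(get_obs()["time_s"])
E
```

```text
width 0 contact cmd z -0.012 [ 0.4002  0.05   -0.0117] 10.7
width 0.05 contact cmd z -0.016 [ 0.4001  0.05   -0.0149] 31.4
55.1083
```

The tips touch the bench at TCP z of about -0.011 shut and -0.0145 at 50 mm opening, so they stand 11–15 mm behind the TCP rather than 17 mm ahead of it. I use the measured offset from here on, and redo the handle.

```bash
cat >> h.py <<'E'
def tz(tip,w):  # TCP height that puts the fingertips at height tip at opening w (measured by touching the bench)
    return tip-.011+.048*w-2.37*w*w
def see(n,save=None):
    d=shot("wrist",save); np.savez(n+".npz",**d); return d
E
sed -i 's/z=.198)/z=.170)/' h.py
python3 - <<'E'
from h import *
q=down(YAW); P=cab(-.168,0,.20)
bot.reach(P,q); hand.move_gripper(.03); P[2]=tz(.065,.01); bot.servo_line(P,q,.15); print(F()); hand.move_gripper(.005,40); bot.dwell(.1); print("handle",F())
if get_obs()["grip_force"]>5:
    for k in(.05,.10,.145,.152):
        A=P.copy(); A[:2]-=k*EX; bot.servo_line(A,q,.12); print(k,F(),(get_obs()["position"]-A).round(4))
    bot.dwell(.2); print(F())
else: A=P
hand.move_gripper(.03); A=A.copy(); A[2]=.25; bot.servo_line(A,q,.2)
bot.reach([.45,.17,.45],down(np.pi/2)); bot.dwell(.1); d=see("o1","o1"); print(get_obs()["time_s"])
print("handle expected out",proj(d,cab(-.318,-.06,.08)),proj(d,cab(-.318,.06,.08)))
print([(t[0].round(),onz(d,t[0],.016)[:2].round(4)) for t in tiles(d,600)])
E
```

```text
[0.108, 0.062, 0.86, 0.0, 0.03, 57.842]
handle [-4.376, 0.202, 6.305, 39.155, 0.008, 58.258]
0.05 [-0.847, 3.13, 6.728, 40.071, 0.008, 58.825] [-0.0003  0.0004  0.001 ]
0.1 [-2.112, 6.178, 8.327, 40.323, 0.008, 59.392] [-0.0002  0.0008  0.001 ]
0.145 [-1.017, 11.291, 10.114, 40.52, 0.008, 59.917] [-0.0001  0.0011  0.001 ]
0.152 [5.505, 11.126, 1.948, 40.787, 0.008, 60.167] [0.002  0.0009 0.001 ]
[5.368, 11.027, 3.752, 40.878, 0.008, 60.367]
63.15
handle expected out [135.78518989 138.34272516] [212.82865651 145.92889632]
[(array([428., 203.]), array([0.5463, 0.366 ])), (array([354., 197.]), array([0.5334, 0.229 ])), (array([363., 133.]), array([0.4178, 0.2428]))]
```

View pics/o1.png

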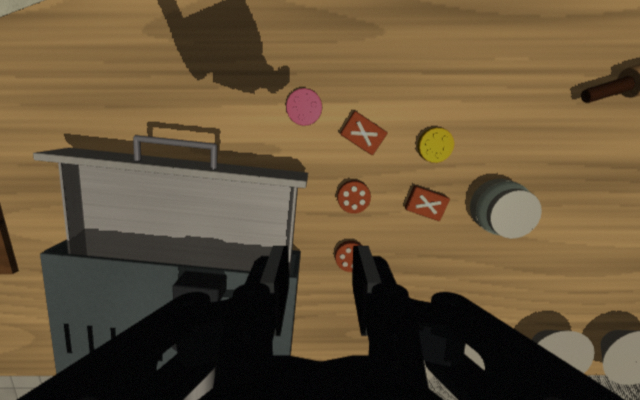

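The drawer is out: its front edge runs (40,155)-(305,180) and the handle (135..215,140..148) is where expected. One rectangular tile, now at (428,203), was knocked aside to about (0.546,0.366), so I detect afresh before each pick. The first tile gets a force-guarded descent that also measures the floor height.

```bash
sed -i 's/^YAW=-0.100/YAW=-0.105/' h.py; cat >> h.py <<'E'
def look(save=None):
    hand.move_gripper(.085); bot.reach([.48,.22,.45],down(np.pi/2)); bot.dwell(.1); d=see("lk",save); out=[]
    for t in tiles(d,500):
        w=np.array([onz(d,p[0],.016)[:2] for p in t[3]],np.float32)
        (cx,cy),(a,b),_=cv2.minAreaRect(w*1000); bx=cv2.boxPoints(cv2.minAreaRect(w*1000))
        e=[bx[1]-bx[0],bx[2]-bx[1]]; s=min(e,key=np.linalg.norm); c=onz(d,t[0],.016)[:2]
        r=max(a,b)/min(a,b)>1.2
        l=(c-C)@np.c_[EX,EY]
        if not (50<max(a,b)<95) or (l[0]>-.30 and abs(l[1])<.2): continue   # not a tile / already in the drawer
        out.append(dict(c=c,rect=r,yaw=float(np.arctan2(s[1],s[0])) if r else YAW,size=(round(a),round(b))))
    return out
def wrap(yaw,c):   # half-turn choice keeping joint 6 near 0
    q1=np.arctan2(c[1],c[0]); return q1-((q1-yaw+np.pi/2)%np.pi-np.pi/2)
def pick(t):
    w=.048 if t["rect"] else .062; q=down(wrap(t["yaw"],t["c"])); z=tz(.005,w)
    hand.move_gripper(w+(.017 if t["rect"] else .018)); bot.reach([*t["c"],.12],q); bot.servo_line([*t["c"],z],q,.15); hand.move_gripper(w-.012,40); print("grip",F())
    bot.servo_line([*t["c"],.2],q,.25); print("lift",F()); return w
def place(w,y,x=-.195):
    p=cab(x,y,.2); q=down(wrap(YAW,p)); bot.reach(p,q); bot.dwell(.1); b=get_obs(); z=tz(.035,w)+.010
    if b["gripper_width"]<w-.012: print("LOST",F()); return
    p[2]=z; bot.servo_line(p,q,.2); f0=get_obs()["wrist_force"][2]
    while z>tz(.035,w)-.008:
        z-=.002; p[2]=z; bot.servo_line(p,velocity=.05); f=get_obs()["wrist_force"][2]-f0
        if f>3: break
    print("floor at",round(z-tz(.035,w)+.03,4),"f",round(f,1),F())
    hand.move_gripper(w+.012); p[2]=.2; bot.servo_line(p,velocity=.25)
E
python3 - <<'E'
from h import *
L=look()
for t in L: print(t)
t=max([t for t in L],key=lambda t:t["c"][0]); w=pick(t); place(w,-.1275)
bot.reach([.40,-.05,.45],down(np.pi/2)); bot.dwell(.1); see("p1","p1"); print(get_obs()["time_s"])
E
```

```text
{'c': array([0.65379217, 0.22628319]), 'rect': False, 'yaw': -0.105, 'size': (58, 60)}
{'c': array([0.54619253, 0.36575757]), 'rect': True, 'yaw': -0.3330015540122986, 'size': (70, 48)}
{'c': array([0.53379301, 0.2290942 ]), 'rect': False, 'yaw': -0.105, 'size': (59, 58)}
{'c': array([0.41779014, 0.24282472]), 'rect': True, 'yaw': -0.5642940998077393, 'size': (70, 48)}
grip [-0.049, -0.169, 4.458, 42.538, 0.06, 67.208]
lift [-1.23, -0.126, -1.779, 43.603, 0.06, 68.208]
floor at 0.03 f 13.0 [0.809, 1.95, 11.696, 44.706, 0.06, 72.183]
74.8
```

View pics/p1.png

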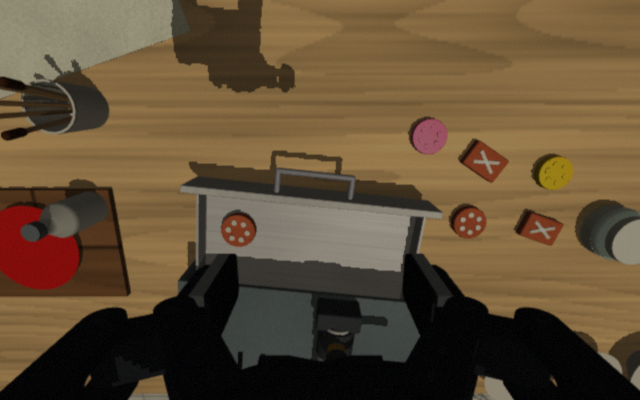

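The round tile lies flat in the drawer at (238,230), and touch put the floor at 0.030 m as expected. The remaining three tiles are at (469,221), (540,228) and (484,160). The lever still lies across the pipe. I place the rest.

```bash
python3 - <<'E'
from h import *
for y in(-.0425,.0425,.1275):
    L=look(); print(len(L),[t["c"].round(3).tolist() for t in L])
    if not L: break
    t=max(L,key=lambda t:t["c"][0]); print(t); w=pick(t); place(w,y); print(get_obs()["time_s"])
L=look(); print("left",L)
bot.reach([.40,-.05,.45],down(np.pi/2)); bot.dwell(.1); d=see("p2","p2"); print(get_obs()["time_s"])
for t in tiles(d,500): print(t[0].round(),((onz(d,t[0],.046)[:2]-C)@np.c_[EX,EY]).round(4))
E
```

```text
3 [[0.546, 0.366], [0.534, 0.229], [0.418, 0.243]]
{'c': array([0.54623941, 0.36607908]), 'rect': True, 'yaw': -0.3367244303226471, 'size': (69, 48)}
grip [-0.443, -0.545, 5.855, 41.804, 0.047, 79.767]
lift [-0.182, 0.394, -1.834, 41.233, 0.047, 80.75]
floor at 0.03 f 12.7 [1.717, 0.724, 11.758, 42.576, 0.047, 84.842]
85.9917
2 [[0.534, 0.229], [0.418, 0.243]]
{'c': array([0.5336475 , 0.22921692]), 'rect': False, 'yaw': -0.105, 'size': (60, 59)}
grip [-1.218, -0.535, 7.277, 41.849, 0.06, 91.133]
lift [-0.944, 0.302, -1.459, 43.485, 0.06, 92.133]
floor at 0.03 f 11.8 [0.996, -0.175, 10.594, 44.488, 0.06, 95.508]
96.675
1 [[0.418, 0.243]]
{'c': array([0.418001  , 0.24288113]), 'rect': True, 'yaw': -0.5663025975227356, 'size': (70, 47)}
grip [-1.396, -0.358, 4.931, 41.09, 0.047, 102.042]
lift [-0.208, -0.562, -1.281, 41.341, 0.047, 103.025]
floor at 0.03 f 9.0 [0.838, -1.574, 7.533, 42.45, 0.047, 106.308]
107.4583
left []
110.4417
[ 40. 277.] [-0.0594 -0.4935]
[378. 243.] [-0.1946  0.1277]
[331. 239.] [-0.1934  0.042 ]
[284. 235.] [-0.1916 -0.0431]
[ 39. 232.] [-0.1514 -0.4828]
[237. 231.] [-0.1899 -0.1284]
```

View pics/p2.png

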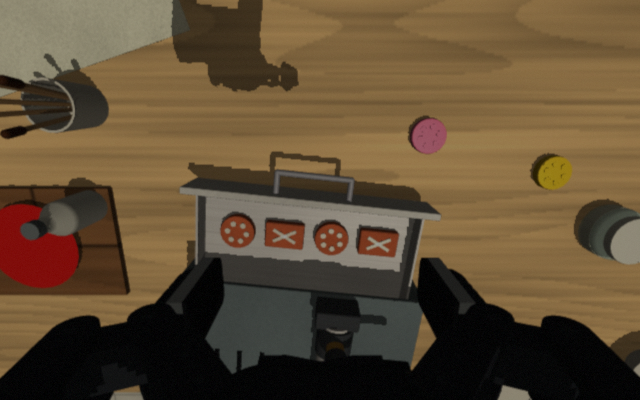

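All four tiles lie flat in a row (237..378, about 237) and none is left on the bench. Now I push the drawer home and check.

```bash
sed -i 's/z=.170)/z=.176)/' h.py; python3 - <<'E'
from h import *
q=down(YAW); P=cab(-.318,0,.22)
bot.reach(P,q); hand.move_gripper(.03); P[2]=tz(.065,.01); bot.servo_line(P,q,.12); hand.move_gripper(.005,40); print("handle",F())
p=get_obs()["position"]
if get_obs()["grip_force"]>5:
    for k in(.04,.08,.12,.145,.150,.152,.154):
        A=P.copy(); A[:2]+=k*EX; bot.servo_line(A,q,.08); f=F(); print(k,f,(get_obs()["position"]-A).round(4))
        if np.linalg.norm(f[:2])>25: break
hand.move_gripper(.03); A=get_obs()["position"].copy(); A[2]=.25; bot.servo_line(A,q,.2)
bot.reach([.47,0,.45],down(np.pi/2)); hand.move_gripper(.085); bot.dwell(.1); d=see("e0","e0"); print(get_obs()["time_s"])
print("handle home",proj(d,cab(-.168,-.06,.08)),proj(d,cab(-.168,.06,.08)))
E
```

```text
handle [1.303, -0.354, 5.152, 39.014, 0.008, 114.342]
0.04 [1.849, -2.218, 6.166, 39.352, 0.008, 114.992] [ 0.0014 -0.0003  0.0008]
0.08 [1.327, -3.363, 5.104, 39.324, 0.009, 115.642] [ 0.0013 -0.0004  0.0008]
0.12 [1.55, -3.561, 5.363, 39.312, 0.008, 116.292] [ 0.0013 -0.0005  0.0008]
0.145 [1.471, -3.676, 7.705, 39.529, 0.008, 116.758] [ 0.0011 -0.0006  0.0008]
0.15 [-1.573, -2.957, 10.789, 40.287, 0.008, 117.008] [-0.0002 -0.0004  0.0008]
0.152 [-7.729, -2.478, 16.497, 40.982, 0.009, 117.258] [-0.0022 -0.0002  0.0007]
0.154 [-15.579, -1.518, 24.558, 41.73, 0.009, 117.508] [-0.0042 -0.      0.0007]
121.0917
handle home [240.36012134 215.82161075] [311.78331285 222.95584987]
```

View pics/e0.png

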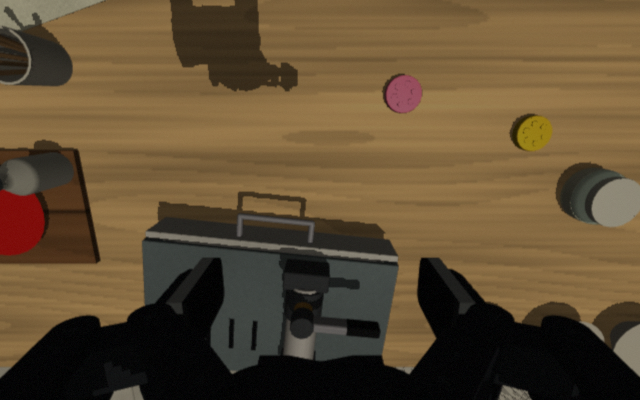

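The drawer is home: force rose at the stop and the handle is at (240..312,217..224). I have gone over the 14-picture limit (this was the 17th), so I will check the damper by numbers only.

```bash
python3 - <<'E'
from h import *
turn(.03,1.571,.04)
bot.reach([.5,-.09,.5],down(np.pi/2)); hand.move_gripper(.085); bot.dwell(.1); d=see("f0","f0"); print(get_obs()["time_s"])
# lever angle: dark sleeve pixels near the expected sleeve, projected on its top plane
g=d["frame"].max(2); P=[]
for v in np.arange(-.1,1.75,.02):
    for r in(.07,.08,.09,.10):
        u=proj(d,lev(v,r,.211)[0]).round().astype(int); 
        if 0<=u[0]<640 and 0<=u[1]<400: P.append((v,r,int(g[u[1],u[0]])))
P=np.array(P)
for v in np.unique(P[:,0])[::2]: print(round(v,2),P[P[:,0]==v,2].astype(int).tolist(),end="; ")
E
```

```text
grip [-0.078, 0.894, 5.657, 29.624, 0.013, 124.442]
0.17 [-1.6  0.2  7.2] 0.0134
0.31 [-1.4  0.7  6.8] 0.0134
0.45 [-1.6  0.2  6. ] 0.0136
0.59 [-1.2  1.   6.1] 0.0132
0.73 [-2.   0.6  6. ] 0.0132
0.87 [-1.9  1.2  6.9] 0.0132
1.01 [-1.5  2.4  6.6] 0.0135
1.15 [-1.6  1.1  7.4] 0.0134
1.29 [-2.9  1.7  7. ] 0.013
1.43 [-2.4  1.6  8.7] 0.0132
1.57 [-2.   2.9  8.1] 0.0135
1.61 [-0.8 15.6  7.8] 0.0136
end [-1.712, 14.613, 7.751, 41.618, 0.013, 128.2]
130.9917
-0.1 [72, 72, 3, 2]; -0.06 [74, 72, 3, 7]; -0.02 [72, 70, 2, 4]; 0.02 [70, 74, 4, 4]; 0.06 [74, 62, 4, 2]; 0.1 [72, 59, 5, 1]; 0.14 [70, 65, 3, 3]; 0.18 [73, 65, 1, 5]; 0.22 [75, 73, 2, 5]; 0.26 [74, 71, 7, 2]; 0.3 [73, 73, 4, 6]; 0.34 [73, 75, 4, 3]; 0.38 [77, 74, 5, 7]; 0.42 [75, 74, 6, 8]; 0.46 [75, 73, 6, 6]; 0.5 [74, 76, 6, 5]; 0.54 [75, 74, 37, 4]; 0.58 [74, 76, 70, 2]; 0.62 [73, 75, 75, 3]; 0.66 [76, 75, 74, 51]; 0.7 [76, 76, 76, 75]; 0.74 [75, 75, 76, 77]; 0.78 [74, 74, 75, 78]; 0.82 [75, 76, 76, 77]; 0.86 [74, 75, 75, 76]; 0.9 [76, 76, 77, 79]; 0.94 [74, 77, 77, 75]; 0.98 [76, 75, 75, 79]; 1.02 [78, 78, 78, 80]; 1.06 [77, 76, 75, 79]; 1.1 [75, 77, 76, 77]; 1.14 [76, 75, 76, 77]; 1.18 [76, 76, 76, 75]; 1.22 [75, 76, 77, 73]; 1.26 [61, 72, 79, 46]; 1.3 [39, 74, 78, 32]; 1.34 [40, 41, 78, 34]; 1.38 [43, 15, 76, 41]; 1.42 [42, 11, 74, 52]; 1.46 [43, 10, 16, 76]; 1.5 [17, 11, 15, 66]; 1.54 [12, 10, 10, 12]; 1.58 [14, 13, 13, 12]; 1.62 [11, 9, 11, 10]; 1.66 [7, 8, 6, 5]; 1.7 [12, 9, 11, 42]; 1.74 [17, 11, 14, 41];
```

The grip held all the way to the stop, where the force rose to 15 N. The sleeve's dark band is centred near 1.6 rad, so the damper is open. The hand is clear, so I hand in.

```bash
python3 -c "
from h import *
print(F()); print(hand_in())"
```

```text
[-0.712, 0.877, 0.24, 0.0, 0.085, 130.992]
the job is handed in; nothing more can be done
None
```

Job handed in at about 131 s, verdict not shown: all four tiles lie flat in the drawer, which is home with the damper open; I viewed 17 pictures against the limit of 14.

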